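# Slide one battery pack out of the cluster and onto the tester's contact

### The job

Push the battery pack with the orange label lengthwise out of the touching cluster, straight into the tester's lane in front of it, without shifting the other two packs or the wheel or knocking anything else about. Keep pushing gently until you feel the sprung contact hidden under the tester's hood push back firmly (about 8 N, never much more), then let go and leave the pack sitting in the lane against the contact.

Things in the scene. Friction and masses are not known exactly. Their poses are not given: they have to be found in the camera images.
- pack_orange: The pack to move: black box 96 x 56 x 36 mm (x, y, z), about 0.3 kg (0.2 to 0.4), flat orange label on top, brass terminal pads at its +x end. Origin: centre of its underside. +x points along its length towards the tester; its tail is the face at x = -48 mm. Touched on one or both long sides. Slides with 1 to 4 N; push it, never lift it.
- pack_blue: Neighbour to leave alone: grey box 96 x 56 x 36 mm with a blue label, about 0.3 kg, loose. Origin: centre of its underside, x along its length. Its ends may stand up to 12 mm ahead of or behind those of the orange pack.
- pack_green: Neighbour to leave alone: as pack_blue, with a green label.
- wheel: Neighbour to leave alone: black rubber drive wheel lying flat, 68 mm diameter, 30 mm high, 0.18 kg, loose, touching the end of the row farther from the robot. Origin: centre of its underside.
- tester: Grey fixed pack tester. Origin: on the table, at the centre of the lane's mouth; +x is the way in, z up. The mouth stands 79 to 99 mm ahead of the orange pack's front face, within 5 mm sideways and 0.03 rad of the pack's axis. A hood (underside 44 mm, top 56 mm above the table) covers the lane from x = 30 to 190 mm.
- lane (a point): Point on the tester's lane, on the table, 30 mm inside the mouth, under the hood's front edge. The lane is bare table between two aluminium rails 30 mm high, 62 mm apart (3 mm clearance a side), from tester x = 0 to 130 mm; flared lead-ins reach out to x = -30 mm, where they are about 84 mm apart inside.
- contact_zone (a point): Middle of the zone (tester x = 62 mm, z = 20 mm) under the hood where the sprung brass contact waits. The pack's front meets it at x between 42 and 82 mm, different each time and not measured: feel for it. It gives 1 mm per 5 N, needs over 5 N for 0.2 s, is damaged above 15 N. Let go, it pushes the pack back up to 3 mm until friction holds it, still touching: that is right.
- screwdriver: Bystander: screwdriver lying on the table, loose. Origin on its underside.
- side_brush: Bystander: small three-armed side brush, about 125 mm across, 14 mm high, loose. Origin: centre of its underside.
There are look-alikes about, which are no part of the job. Leave any pink look-alike of the pack_orange alone.

How it is judged (in metres and radians):
On the way, in this order (a step that is already met when the one before it is completed fails the run):
1. the orange pack is pushed clear ahead of both other packs, at least 5 mm of gap lengthwise (x of pack_orange in the frame of pack_blue above 0.101 m and x of pack_orange in the frame of pack_green above 0.101 m), for 0.05 s.
2. the pack, in the lane, is pressed against the sprung contact with at least 5 N for 0.2 s (x of pack_orange in the frame of tester above -0.016 m and y of pack_orange in the frame of tester between -0.006 and 0.006 m and angle between the x axis of pack_orange and the x axis of tester, either way round below 0.15 rad and contact force between pack_orange and tester above 5 N), for 0.2 s.
At the end, for the whole second after the job is handed in: The orange pack lies flat and at rest in the tester's lane (within 6 mm of its centre line and 0.15 rad of its direction), still touching the sprung contact (more than 0.2 N), at least 5 mm clear ahead of both other packs; the other packs and the wheel are within 6 mm of where they began (all of step 1 and x of pack_orange in the frame of tester above -0.016 m and y of pack_orange in the frame of tester between -0.006 and 0.006 m and angle between the x axis of pack_orange and the x axis of tester, either way round below 0.15 rad and distance of each of pack_blue, pack_green, wheel from where it was at the start of the episode below 0.006 m and contact force between pack_orange and tester above 0.2 N and angle between pack_orange's own z axis and vertical below 0.05 rad and height (world z) of pack_orange below 0.004 m and linear speed of pack_orange below 0.01 m/s).
It fails at once if another pack or the wheel is shifted more than 6 mm (distance of any of pack_blue, pack_green, wheel from where it was at the start of the episode above 0.006 m).
It fails at once if the tester's contact is pressed with more than 15 N (contact force between pack_orange and tester above 15 N).
It fails at once if the orange pack is lifted or tipped: it must be slid (height (world z) of pack_orange above 0.02 m or angle between pack_orange's own z axis and vertical above 0.3 rad).
It fails at once if the screwdriver or side brush is moved more than 20 mm (distance of any of screwdriver, side_brush from where it was at the start of the episode above 0.02 m).
It also fails if it takes over 46 s, if anything falls off the work surface, if the arm or the gripper's body presses on something with over 40 N, if the wrist force passes 120 N, or if a joint passes its speed limit or range.

### The arm

A 6-joint arm with a two-finger parallel gripper is mounted at the origin on the work surface. World frame = base frame: x ahead of the robot, y to its left, z up, the work surface at z = 0. Lengths are in mm, angles in rad, forces in N, time in s.
With the tool pointing down it reaches from about 200 to 875 mm from the base axis. Payload 3.4 kg.
Tool frame: the origin (TCP) lies at the very end of the fingers, on their centre line; the grasp point (between the pads) lies 19 mm behind it; z points along the fingers, y is the line along which they close (so a half turn about z gives the same grasp; the last joint's range is limited). The gripper opens to 94 mm and grips with 3 to 60 N. Pads are 16 mm wide; open, the fingers measure 119 mm over their backs; the gripper's body (75 mm by 177 mm) begins 78 mm behind the grasp point.
Start: joints at [-1.257, 0.276, 1.505, -0, 1.361, -0.121], TCP at [242.211, -521.536, 205.493] pointing down, gripper open.
Joint ranges: [-2.89, 2.89], [-0.75, 2.08], [0.22, 2.7], [-1.18, 4.32], [0.11, 2.71], [-2.7, 2.7]. Speed limits (rad/s): [2.57, 2.57, 3.14, 3.14, 3.14, 3.14].

### API

Orientations are given as a unit quaternion [x, y, z, w].
In Python, from plant import sensors, camera, camera_params, ctrl gives the robot as it stands. The module is installed in compiled form; this text tells all that it offers.
- The arm moves only by the tool jog_arm, never from a script. Its argument "increments" is text: rows parted by semicolons, each of 4 numbers parted by spaces: the shift along the tool's x, y, z scaled (see below), then the turn about the tool's z scaled (see below). In form: tx ty tz turn; .... A call has 1 to 10 rows; each row shifts and turns the commanded pose from where the row before left it, along the tool's axes as they then stand; what a row does not reach is not made up. The controller multiplies each number of a shift by 50 mm and each number of a turn by 5 degrees. A row lasts 1/10 s, in which the tool goes at most 50 mm and 8.59 degrees, less where a joint would pass 70% of its speed; a pose out of reach is approached as far as the arm can. A call with a number of a shift or a turn outside -1 to 1 is refused whole. A call with a gripper value outside its range is refused whole. "claw" is the closure, from 0 (fully open) to 1 (shut), set as the call begins (left out, the last holds). The fingers move at their own pace and stop on an object; "force" is the grip in N (left out, the last holds). Time passes only in rows, so rows that do not move let the fingers close. It gives the time, the measured TCP pose, the force, the opening and the grip force at its end, in the units of the state.
- sensors.get_state(): the state, without advancing time (a new reading comes with each control period).
- camera(name): name is "side" or "top"; returns (picture, depth): 420x560x3 uint8, red, green, blue; 420x560 float32, mm along the optical axis (not along the pixel's ray), 0 where there is no reading.
- camera_params(name): a dict with "fx", "fy", "cx", "cy" (pixels), "position" and "orientation" of the camera in the world. Camera axes: x right, y down, z forward; pixel columns grow to the right and rows downward; lengths in mm; the calibration is good to about 2 mm. A picture is of the moment at which its call begins. camera_params takes no time and is no camera call.
- ctrl.close_job(): hands the job in; it is judged then, once.
The state is a dict: "clock": time; "joints": joint angles; "joint_vel": joint speeds; "joint_efforts": joint torques, N m; "position": TCP position; "ee_rot": TCP orientation; "ft_force": force on the tool from outside, world axes, zero at the start; "wrist_torque": the same for the moment, N m; "width": finger opening in mm; "finger_force": force on a finger pad.
Only numpy, scipy, OpenCV 4.12 (cv2) and the standard library are available. Lean on these libraries where they do the work, as an engineer would, in place of code of your own. Each camera call takes 0.05 s, during which the arm holds its last target. There are 200 camera calls.

## Working session

There is one attempt and no reset: what is moved stays moved. The work goes in short steps, Python scripts to look and compute and a tool call to move; the robot and the scene stay as the last step left them, time stands still between calls to the robot, and variables do not carry over. Pictures are saved under pics/ and viewed, at most 10 in all, crops included, and the job is handed in when it is done.

Besides the shell and the picture viewer there is one more tool, called after "Call:" as name(argument=value, ...) on one line, values as JSON. jog_arm: Moves the arm, as the interface text tells. Shifts and turns lie within -1 to 1; 1 stands for 50 mm of shift or 5 degrees of turn. Its arguments: {"type":"object","properties":{"increments":{"type":"string"},"claw":{"type":"number"},"force":{"type":"number"}},"required":["increments"]}

```bash
mkdir -p pics; cat > h.py <<'E'
import numpy as np, cv2
from scipy.spatial.transform import Rotation as R
from plant import sensors, camera, camera_params, ctrl
def save(n,f):
    p,d=camera(n); cv2.imwrite(f'pics/{f}.png',p[:,:,::-1]); np.save(f'pics/{f}.npy',d); return p,d
def px(n,u,v,d=None,z=None):
    c=camera_params(n); r=np.array([(u-c['cx'])/c['fx'],(v-c['cy'])/c['fy'],1.])
    w=R.from_quat(c['orientation']).apply(r); p=np.array(c['position'])
    return p+w*(d if z is None else (z-p[2])/w[2])
E
python3 - <<'E'
from h import *
save('top','t0'); save('side','s0')
print(camera_params('top'),camera_params('side')); print(sensors.get_state())
E
```

```text
{'fx': 518.9216819510917, 'fy': 518.9216819510917, 'cx': 278.09407477245475, 'cy': 215.3945217955588, 'position': array([ 439.70193539,  -56.43866193, 1256.24877219]), 'orientation': array([ 0.71541074, -0.69832435,  0.01846591, -0.01376906])} {'fx': 428.3417148706198, 'fy': 428.3417148706198, 'cx': 278.16503534113, 'cy': 207.38267907700634, 'position': array([176.89405097, 610.25587292, 705.76618296]), 'orientation': array([-0.22313938,  0.88864036, -0.39137074,  0.08576757])}
{'clock': 0.1, 'joints': array([-1.25698282e+00,  2.76517446e-01,  1.50593469e+00, -1.94657193e-05,
        1.36068399e+00, -1.21014357e-01]), 'joint_vel': array([ 0.00118653, -0.00115428, -0.00068918, -0.00126732, -0.00199368,
        0.00127268]), 'joint_efforts': array([ 1.03404505e-03, -4.05457342e+01, -2.37779921e+01,  7.01965881e-02,
        2.98439863e-02, -4.06551601e-05]), 'position': array([ 242.0559815 , -521.05078708,  204.72801867]), 'ee_rot': array([ 9.76457812e-01,  2.15707084e-01, -8.37528156e-05, -7.67235987e-04]), 'ft_force': array([-1.07959314, -0.10779824,  0.29630234]), 'wrist_torque': array([-0.01070998, -0.04096978,  0.04165665]), 'finger_force': 0.0, 'width': 93.74145424458389}
```

View pics/t0.png

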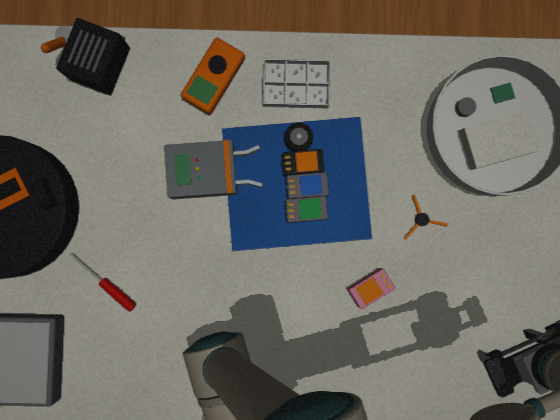

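View pics/s0.png

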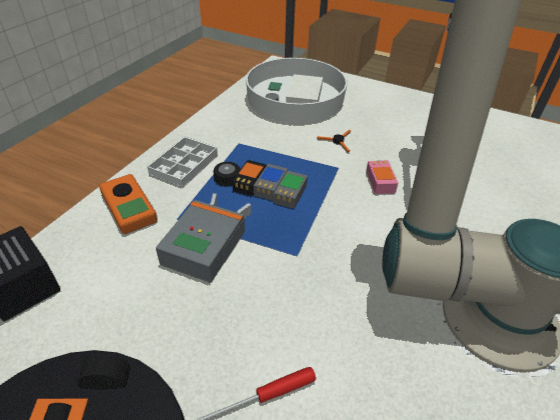

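The top view shows the orange-labelled black pack at (303,161), between the wheel (298,137) and the blue pack (307,186). The green pack is at (307,209) and the tester is to the left, at (200,168). The candidates are the black pack (303,161) and the pink look-alike (371,288), and I choose the black one. I'll check it in a close crop.

```bash
python3 - <<'E'
from h import *
p=cv2.imread('pics/t0.png')[110:235,155:345]
cv2.imwrite('pics/c0.png',cv2.resize(p,None,fx=4.2,fy=4.2,interpolation=cv2.INTER_CUBIC))
d=np.load('pics/t0.npy')
for u,v in [(303,161),(307,186),(307,209),(298,137),(229,168),(340,180)]:
    print(u,v,px('top',u,v,d[v,u]).round(1))
E
```

```text
303 161 [ 625.2 -119.5   39.6]
307 186 [ 566.5 -130.4   37.1]
307 209 [ 512.  -131.4   39.2]
298 137 [ 682.9 -106.7   34.6]
229 168 [601.9  52.9  56.4]
340 180 [ 5.870e+02 -2.126e+02 -1.000e-01]
```

View pics/c0.png

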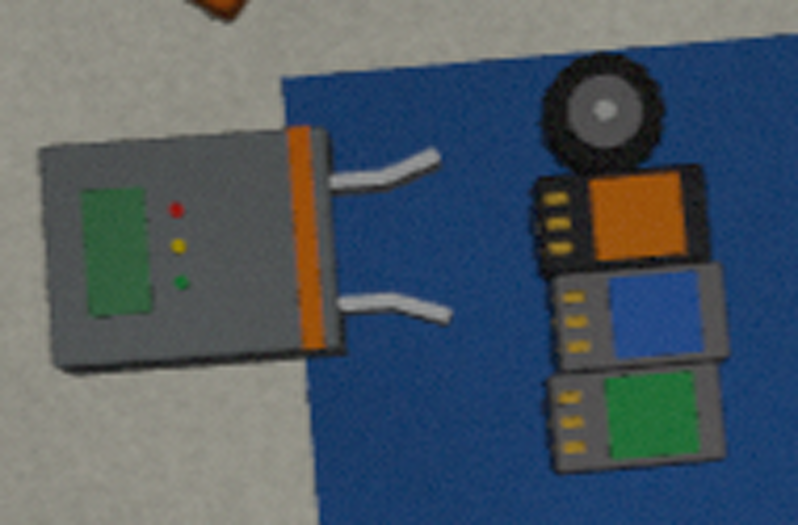

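The crop confirms it: orange label on a black pack, corners at crop (540,178), (703,166), (710,262), (547,272). The blue pack's tail stands about 10 mm behind it. The rails start at crop (330,183) and (338,303).

```bash
python3 - <<'E'
from h import *
f=lambda u,v,z: px('top',155+(u+.5)/4.2-.5,110+(v+.5)/4.2-.5,z=z)[:2].round(1)
L={'or':([(543,178),(703,166),(710,262),(550,270)],36),'orlabel':([(589,178),(681,171),(688,256),(597,262)],36),
'blue':([(560,273),(720,264),(728,357),(562,368)],36),'green':([(553,378),(715,367),(723,456),(560,470)],36),
'rails':([(331,183),(385,180),(338,303),(392,300),(438,156),(450,315)],30),'hood':([(325,128),(342,350)],56),'stripe':([(288,127),(303,350)],56),'wheel':([(603,110)],30)}
P={k:np.array([f(*q,z) for q in v]) for k,(v,z) in L.items()}
for k,p in P.items(): print(k,p.tolist(),p.mean(0).round(1))
for k in('or','orlabel','blue','green'):
    p=P[k]; d=(p[0]+p[3]-p[1]-p[2])/2; print(k,np.linalg.norm(d),np.linalg.norm(p[0]+p[1]-p[2]-p[3])/2,'yaw',np.arctan2(d[1],d[0]))
s=sensors.get_state(); print(R.from_quat(s['ee_rot']).as_matrix().round(4))
E
```

```text
or [[646.0, -74.0], [655.1, -164.1], [600.8, -169.1], [594.0, -79.2]] [ 624.  -121.6]
orlabel [[646.6, -99.9], [651.9, -151.7], [603.9, -156.7], [599.2, -105.5]] [ 625.4 -128.4]
blue [[592.5, -84.8], [599.8, -174.8], [547.4, -180.3], [538.9, -87.2]] [ 569.6 -131.8]
green [[533.2, -82.3], [541.6, -173.1], [491.7, -178.6], [481.6, -87.4]] [ 512.  -130.4]
rails [[641.1, 45.8], [643.6, 15.3], [573.1, 39.9], [575.5, 9.5], [658.0, -14.3], [567.8, -23.4]] [609.8  12.1]
hood [[667.5, 47.8], [544.3, 35.0]] [605.9  41.4]
stripe [[667.5, 68.3], [543.7, 56.5]] [605.6  62.4]
wheel [[686.7, -107.2]] [ 686.7 -107.2]
or 90.35044272166019 53.394124208568094 yaw 1.6589009813184878
orlabel 51.74214916294063 47.9935412321283 yaw 1.6675803719023683
blue 91.89021982779234 53.14698956667254 yaw 1.656874739572667
green 91.46891548498867 51.02599827538905 yaw 1.67209674286362
[[ 9.069e-01  4.213e-01 -5.000e-04]
 [ 4.213e-01 -9.069e-01  1.500e-03]
 [ 2.000e-04 -1.500e-03 -1.000e+00]]
```

Call:
jog_arm(increments="0 0 0 -1;0 0 0 -1;0 0 0 -1;0 0 0 -1;0 0 0 -1;0 0 0 -1;0 0 0 -1;0 0 0 -1;0 0 0 -1;0 0 0 -1", claw=0.87, force=20)

```text
clock: 1.1
position: [242.1, -521.2, 205.0]
ee_rot: [0.793, 0.61, 0.0, -0.0]
ft_force: [-0.4, -0.5, -0.2]
width: 17.6
finger_force: 0.0
```

Call:
jog_arm(increments="0 0 0 -1;0 0 0 -1;0 0 0 -1;0 0 0 -1;0 0 0 -0.1;0 0 0 0")

```text
clock: 1.7
position: [242.2, -521.3, 205.2]
ee_rot: [0.674, 0.739, 0.0, -0.0]
ft_force: [0.2, 0.7, -0.0]
width: 12.2
finger_force: 0.0
```

```bash
cat > go.py <<'E'
from h import *
def show(t=None):
    s=sensors.get_state(); M=R.from_quat(s['ee_rot']).as_matrix()
    print(s['clock'],s['position'].round(1),'yaw',np.degrees(np.arctan2(M[1,0],M[0,0])).round(2),'F',s['ft_force'].round(2),s['width'])
    if t is not None: print('tool units',(M.T@(np.array(t)-s['position'])/50).round(3), M.round(3).tolist())
E
python3 -c "
from go import *; show([631,-200,60])"
```

```text
1.7 [ 242.2 -521.3  205.2] yaw 95.32 F [ 0.21  0.7  -0.05] 12.241961014169588
tool units [5.676 8.34  2.906] [[-0.093, 0.996, -0.0], [0.996, 0.093, 0.001], [0.001, -0.0, -1.0]]
```

Call:
jog_arm(increments="0.47 0.69 0.2;0.47 0.69 0.2;0.47 0.69 0.2;0.47 0.69 0.2;0.47 0.69 0.2;0.47 0.69 0.2;0.47 0.69 0.2;0.47 0.69 0.2;0.47 0.69 0.2;0.47 0.69 0.2")

```text
invalid input
```

Call:
jog_arm(increments="0.47 0.69 0.2 0;0.47 0.69 0.2 0;0.47 0.69 0.2 0;0.47 0.69 0.2 0;0.47 0.69 0.2 0;0.47 0.69 0.2 0;0.47 0.69 0.2 0;0.47 0.69 0.2 0;0.47 0.69 0.2 0;0.47 0.69 0.2 0")

```text
clock: 2.7
position: [564.7, -253.8, 105.0]
ee_rot: [0.673, 0.739, -0.0, 0.0]
ft_force: [0.3, -0.5, 0.7]
width: 12.0
finger_force: 0.0
```

Call:
jog_arm(increments="0.37 0.69 0.2 0;0.37 0.69 0.2 0;0 0 0.2 0;0 0 0.2 0;0 0 0 0")

```text
clock: 3.2
position: [626.5, -211.6, 63.5]
ee_rot: [0.673, 0.739, -0.001, -0.002]
ft_force: [-0.7, -0.1, 0.4]
width: 12.2
finger_force: 0.0
```

```bash
python3 - <<'E'
from go import *
show([631,-200,14])
for n in('top','side'):
    p,d=save(n,n+'1')
    c=camera_params(n); r=R.from_quat(c['orientation']).inv()
    def pr(P): q=r.apply(np.array(P)-c['position']); return q[0]/q[2]*c['fx']+c['cx'],q[1]/q[2]*c['fy']+c['cy']
    u,v=map(int,pr([628,-150,30])); print(n,u,v, pr(sensors.get_state()['position']))
    w,h=(95,70)
    cr=p[max(v-h,0):v+h,u-w:u+w,::-1]; print(u-w,max(v-h,0)); cv2.imwrite(f'pics/{n}1c.png',cv2.resize(cr,None,fx=4,fy=4,interpolation=cv2.INTER_CUBIC))
E
```

```text
3.2 [ 626.5 -211.6   63.5] yaw 95.36 F [-0.74 -0.14  0.43] 12.208433393234593
tool units [0.222 0.115 0.99 ] [[-0.093, 0.996, -0.004], [0.996, 0.093, 0.001], [0.002, -0.004, -1.0]]
top 315 160 (np.float64(343.6655220752952), np.float64(159.60448385434125))
220 90
side 254 166 (np.float64(266.0301033237469), np.float64(143.56472896821597))
159 96
```

View pics/side1c.png

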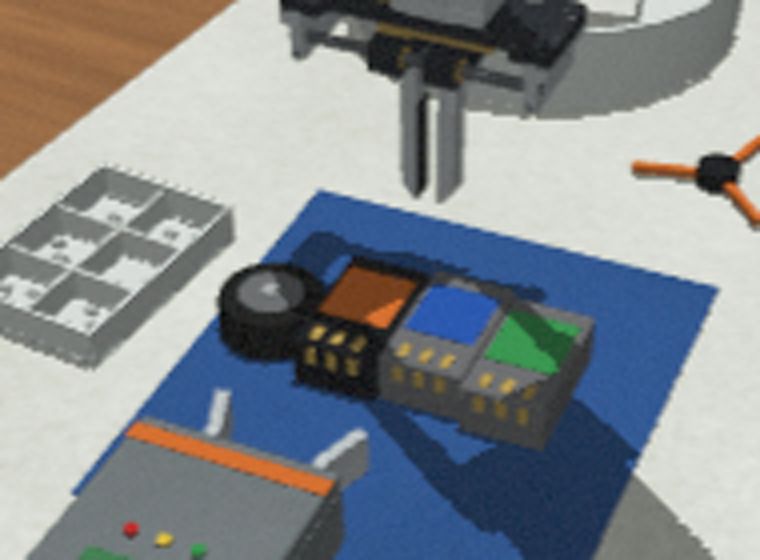

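View pics/top1c.png

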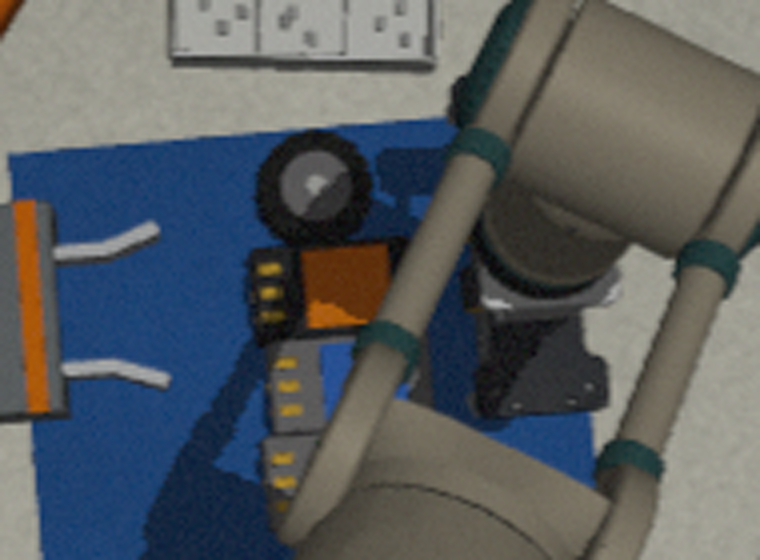

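Call:
jog_arm(increments="0 0.1 0.3 0;0 0 0.4 0;0 0 0.28 0;0 0 0 0;0.2 0 0 0;0.1 0 0 0;0 0 0 0")

```text
clock: 4.0
position: [632.7, -195.3, 17.4]
ee_rot: [0.673, 0.74, 0.0, 0.001]
ft_force: [0.2, -0.5, -1.0]
width: 12.2
finger_force: 0.0
```

```bash
python3 -c "
from go import *; show([630,-177,14])"
```

```text
4.0 [ 632.7 -195.3   17.4] yaw 95.47 F [ 0.24 -0.49 -0.97] 12.200272472441055
tool units [ 0.369 -0.018  0.068] [[-0.095, 0.995, 0.001], [0.995, 0.095, -0.0], [-0.0, 0.001, -1.0]]
```

Call:
jog_arm(increments="0.1 -0.03 0.06 0;0.1 0 0 0;0.05 0 0 0;0.04 0 0 0;0.04 0 0 0;0.04 0 0 0;0 0 0 0")

```text
clock: 4.7
position: [629.1, -177.9, 13.5]
ee_rot: [0.673, 0.74, -0.0, 0.0]
ft_force: [-0.1, 0.3, 0.4]
width: 12.1
finger_force: 0.0
```

Call:
jog_arm(increments="0.04 0 0 0;0.04 0 0 0;0.04 0 0 0;0 0 0 0")

```text
clock: 5.1
position: [628.3, -171.9, 13.5]
ee_rot: [0.673, 0.74, -0.0, -0.0]
ft_force: [-0.3, -0.9, 0.5]
width: 12.1
finger_force: 0.5
```

Call:
jog_arm(increments="0.04 0 0 0;0.04 0 0 0;0.04 0 0 0;0.04 0 0 0;0.04 0 0 0")

```text
clock: 5.6
position: [627.5, -161.9, 13.5]
ee_rot: [0.673, 0.74, -0.0, 0.0]
ft_force: [-0.9, -2.4, 0.1]
width: 12.2
finger_force: 0.9
```

```bash
python3 - <<'E'
from go import *
show()
p,d=save('side','s2'); cv2.imwrite('pics/s2c.png',cv2.resize(p[96:236,159:349,::-1],None,fx=4,fy=4,interpolation=cv2.INTER_CUBIC))
E
```

```text
5.6 [ 627.5 -161.9   13.5] yaw 95.41 F [-0.9  -2.36  0.05] 12.226025393992032
```

View pics/s2c.png

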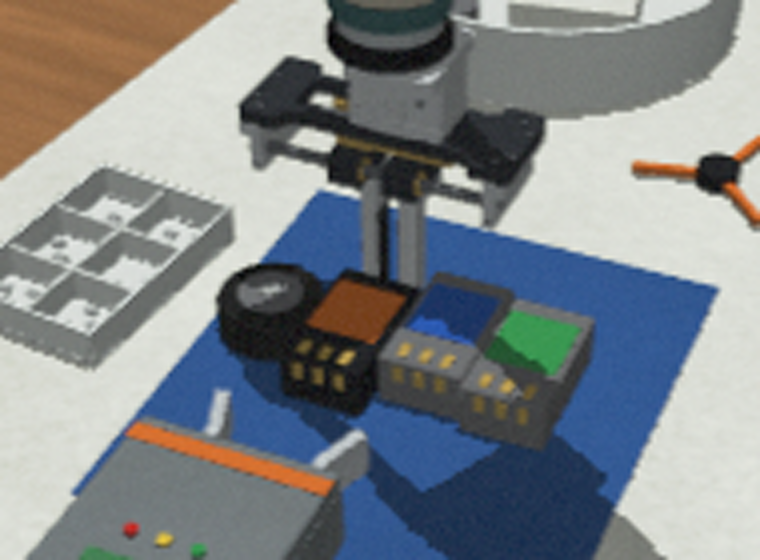

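The side view shows the pack about 10 mm ahead, with the wheel, blue and green packs unmoved. The fingers (363–425) meet the tail (about 345–430), perhaps a little towards blue. I'll check that with the calibration.

```bash
python3 - <<'E'
from go import *
s=sensors.get_state(); M=R.from_quat(s['ee_rot']).as_matrix(); P=s['position']
c=camera_params('side'); r=R.from_quat(c['orientation']).inv()
def pr(Q): q=r.apply(np.array(Q)-c['position']); return [round(4*(q[0]/q[2]*c['fx']+c['cx']-159)),round(4*(q[1]/q[2]*c['fy']+c['cy']-96))]
for y in(-18.5,18.5): Q=P+M@[8,y,0]; Q[2]=36; print('finger',y,pr(Q))
d=np.array([-.094,.9956,0]);n=np.array([.9956,.094,0])
C=np.array([624,-121.6,36])+d*9
print('pack',[pr(C+d*a+n*b) for a,b in((48,28),(-48,28),(-48,-28),(48,-28))])
C=np.array([569.6,-131.8,36]);print('blue',[pr(C+d*a+n*b) for a,b in((48,28),(-48,28),(-48,-28),(48,-28))])
p=cv2.imread('pics/s2.png')[145:205,210:310]
cv2.imwrite('pics/s2d.png',cv2.resize(p,None,fx=8,fy=8,interpolation=cv2.INTER_CUBIC))
E
```

```text
finger -18.5 [411, 281]
finger 18.5 [359, 267]
pack [[283, 343], [350, 258], [429, 279], [366, 367]]
blue [[374, 353], [436, 266], [516, 288], [459, 377]]
```

View pics/s2d.png

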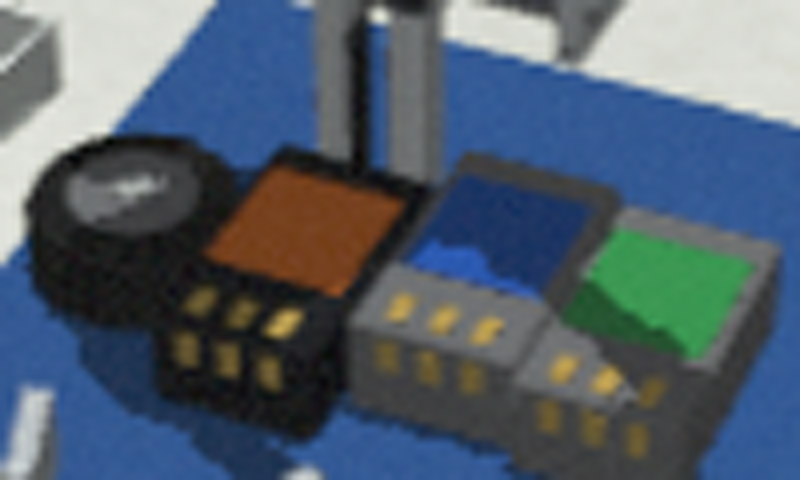

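Allowing for finger thickness, the front faces sit about 3 mm towards blue from the tail's centre, with roughly 6 mm to the blue pack. I'll back off, shift 2.5 mm and carry on.

Call:
jog_arm(increments="-0.1 0 0 0;0 0.05 0 0;0.08 0 0 0;0.04 0 0 0;0.06 0 0 0;0.06 0 0 0;0.06 0 0 0;0.06 0 0 0;0.06 0 0 0;0.06 0 0 0")

```text
clock: 6.65
position: [628.2, -142.7, 13.5]
ee_rot: [0.673, 0.74, -0.0, 0.0]
ft_force: [-0.4, -0.9, -0.2]
width: 12.4
finger_force: 0.5
```

Call:
jog_arm(increments="0.06 0 0 0;0.06 0 0 0;0.06 0 0 0;0.06 0 0 0;0.06 0 0 0;0.06 0 0 0;0.06 0 0 0;0.06 0 0 0;0 0 0 0")

```text
clock: 7.55
position: [625.9, -118.4, 13.5]
ee_rot: [0.673, 0.74, 0.0, -0.0]
ft_force: [0.3, 0.2, -0.4]
width: 12.0
finger_force: 0.0
```

```bash
python3 - <<'E'
from go import *
show()
p,d=save('side','s3'); cv2.imwrite('pics/s3c.png',cv2.resize(p[130:250,175:315,::-1],None,fx=5,fy=5,interpolation=cv2.INTER_CUBIC))
E
```

```text
7.55 [ 625.9 -118.4   13.5] yaw 95.42 F [ 0.34  0.25 -0.36] 12.045433108044364
```

View pics/s3c.png

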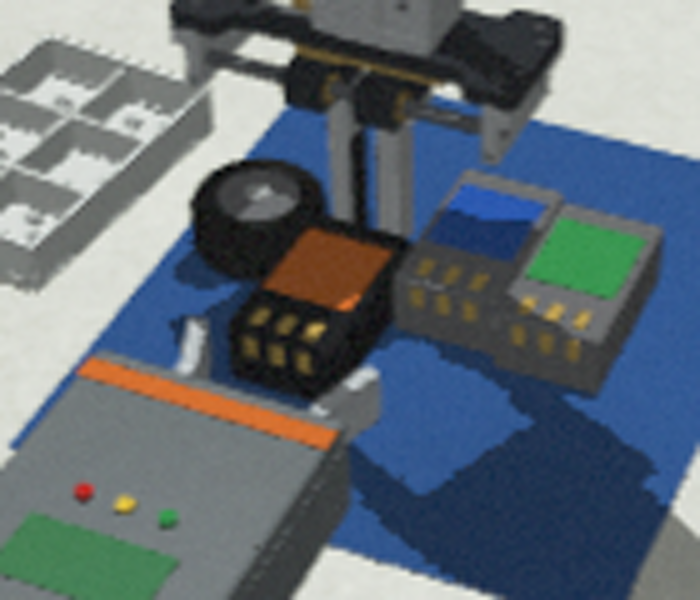

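The pack is straight, its front is entering the lead-ins, and the neighbours haven't moved. I'll keep pushing.

Call:
jog_arm(increments="0.05 0 0 0;0.05 0 0 0;0.05 0 0 0;0.05 0 0 0;0.05 0 0 0;0.05 0 0 0;0.05 0 0 0;0.05 0 0 0")

```text
clock: 8.4
position: [624.2, -99.0, 13.6]
ee_rot: [0.673, 0.74, -0.0, 0.0]
ft_force: [-0.2, -1.9, 1.3]
width: 12.1
finger_force: 0.8
```

Call:
jog_arm(increments="0.05 0 0 0;0.05 0 0 0;0.05 0 0 0;0.05 0 0 0;0.05 0 0 0;0.05 0 0 0")

```text
clock: 9.0
position: [622.8, -84.1, 13.6]
ee_rot: [0.673, 0.74, 0.0, 0.0]
ft_force: [0.4, -2.6, 0.4]
width: 12.0
finger_force: 1.0
```

Call:
jog_arm(increments="0.04 0 0 0;0.04 0 0 0;0.04 0 0 0;0.04 0 0 0")

```text
clock: 9.4
position: [622.0, -76.1, 13.5]
ee_rot: [0.673, 0.74, -0.0, 0.0]
ft_force: [0.2, -2.2, 2.2]
width: 11.9
finger_force: 1.1
```

Call:
jog_arm(increments="0.04 0 0 0;0.04 0 0 0;0.04 0 0 0;0.04 0 0 0;0.04 0 0 0;0.04 0 0 0")

```text
clock: 10.0
position: [620.8, -64.2, 13.5]
ee_rot: [0.673, 0.74, -0.0, 0.0]
ft_force: [-0.3, -3.0, 1.3]
width: 12.3
finger_force: 1.1
```

Call:
jog_arm(increments="0.01 0 0 0;0.01 0 0 0;0.01 0 0 0;0.01 0 0 0")

```text
clock: 10.4
position: [620.6, -62.3, 13.4]
ee_rot: [0.673, 0.74, -0.0, 0.0]
ft_force: [0.1, -2.6, 1.9]
width: 12.5
finger_force: 1.1
```

Call:
jog_arm(increments="0.02 0 0 0;0.02 0 0 0")

```text
clock: 10.6
position: [620.4, -60.3, 13.4]
ee_rot: [0.673, 0.74, -0.0, 0.0]
ft_force: [1.0, -1.8, 0.4]
width: 12.4
finger_force: 1.0
```

Call:
jog_arm(increments="0.02 0 0 0;0.02 0 0 0")

```text
clock: 10.8
position: [620.2, -58.2, 13.4]
ee_rot: [0.673, 0.74, -0.0, 0.0]
ft_force: [-0.1, -2.8, 1.4]
width: 12.4
finger_force: 1.0
```

Call:
jog_arm(increments="0.02 0 0 0;0.02 0 0 0")

```text
clock: 11.0
position: [620.0, -56.2, 13.4]
ee_rot: [0.673, 0.74, -0.0, 0.0]
ft_force: [-0.2, -1.9, 2.1]
width: 12.3
finger_force: 1.0
```

Call:
jog_arm(increments="0.02 0 0 0;0.02 0 0 0")

```text
clock: 11.2
position: [619.8, -54.2, 13.5]
ee_rot: [0.673, 0.74, -0.0, 0.0]
ft_force: [0.6, -1.9, 0.9]
width: 12.2
finger_force: 1.0
```

Call:
jog_arm(increments="0.02 0 0 0;0.02 0 0 0")

```text
clock: 11.4
position: [619.6, -52.2, 13.5]
ee_rot: [0.673, 0.74, -0.0, 0.0]
ft_force: [-0.3, -1.3, 1.3]
width: 12.5
finger_force: 1.0
```

Call:
jog_arm(increments="0.02 0 0 0;0.02 0 0 0")

```text
clock: 11.6
position: [619.4, -50.3, 13.4]
ee_rot: [0.673, 0.74, -0.0, 0.0]
ft_force: [-0.4, -2.6, 1.5]
width: 12.6
finger_force: 1.0
```

Call:
jog_arm(increments="0.02 0 0 0;0.02 0 0 0")

```text
clock: 11.8
position: [619.2, -48.3, 13.4]
ee_rot: [0.673, 0.74, -0.0, -0.0]
ft_force: [0.3, -2.0, 1.2]
width: 12.2
finger_force: 0.9
```

Call:
jog_arm(increments="0.02 0 0 0;0.02 0 0 0")

```text
clock: 12.0
position: [619.0, -46.3, 13.4]
ee_rot: [0.673, 0.74, -0.0, -0.0]
ft_force: [-0.1, -1.6, 1.7]
width: 11.8
finger_force: 0.9
```

Call:
jog_arm(increments="0.02 0 0 0;0.02 0 0 0")

```text
clock: 12.2
position: [618.8, -44.3, 13.4]
ee_rot: [0.673, 0.74, -0.0, -0.0]
ft_force: [-0.3, -2.5, 1.2]
width: 12.7
finger_force: 0.9
```

Call:
jog_arm(increments="0.02 0 0 0;0.02 0 0 0")

```text
clock: 12.4
position: [618.7, -42.3, 13.4]
ee_rot: [0.673, 0.74, -0.0, 0.0]
ft_force: [0.3, -0.5, 0.6]
width: 12.0
finger_force: 0.9
```

Call:
jog_arm(increments="0.02 0 0 0;0.02 0 0 0")

```text
clock: 12.6
position: [618.5, -40.3, 13.4]
ee_rot: [0.673, 0.74, -0.0, 0.0]
ft_force: [-0.5, -1.9, 1.6]
width: 12.3
finger_force: 0.9
```

Call:
jog_arm(increments="0.02 0 0 0;0.02 0 0 0")

```text
clock: 12.8
position: [618.3, -38.3, 13.5]
ee_rot: [0.673, 0.74, -0.0, 0.0]
ft_force: [0.0, -1.8, 0.3]
width: 12.4
finger_force: 0.9
```

Call:
jog_arm(increments="0.02 0 0 0;0.02 0 0 0")

```text
clock: 13.0
position: [618.1, -36.3, 13.4]
ee_rot: [0.673, 0.74, -0.0, -0.0]
ft_force: [-0.8, -1.5, 0.9]
width: 12.0
finger_force: 0.9
```

Call:
jog_arm(increments="0.02 0 0 0;0.02 0 0 0")

```text
clock: 13.2
position: [617.9, -34.3, 13.4]
ee_rot: [0.673, 0.74, -0.0, -0.0]
ft_force: [0.2, -1.0, 0.9]
width: 12.5
finger_force: 0.8
```

Call:
jog_arm(increments="0.02 0 0 0;0.02 0 0 0")

```text
clock: 13.4
position: [617.7, -32.4, 13.5]
ee_rot: [0.673, 0.74, -0.0, 0.0]
ft_force: [-0.7, -1.7, 0.3]
width: 12.1
finger_force: 0.8
```

Call:
jog_arm(increments="0.02 0 0 0;0.02 0 0 0")

```text
clock: 13.6
position: [617.5, -30.3, 13.4]
ee_rot: [0.673, 0.74, -0.0, 0.0]
ft_force: [-0.2, -1.7, 0.7]
width: 12.1
finger_force: 0.8
```

Call:
jog_arm(increments="0.02 0 0 0;0.02 0 0 0")

```text
clock: 13.8
position: [617.4, -28.4, 13.5]
ee_rot: [0.673, 0.74, -0.0, 0.0]
ft_force: [0.2, -1.0, 0.6]
width: 12.4
finger_force: 0.8
```

Call:
jog_arm(increments="0.02 0 0 0;0.02 0 0 0")

```text
clock: 14.0
position: [617.2, -26.3, 13.4]
ee_rot: [0.673, 0.74, -0.0, 0.0]
ft_force: [0.6, -1.1, 0.5]
width: 12.2
finger_force: 0.8
```

Call:
jog_arm(increments="0.02 0 0 0;0.02 0 0 0")

```text
clock: 14.2
position: [617.1, -24.8, 13.4]
ee_rot: [0.673, 0.74, -0.0, 0.0]
ft_force: [0.8, -3.0, -0.7]
width: 12.2
finger_force: 1.7
```

Call:
jog_arm(increments="0.01 0 0 0;0 0 0 0")

```text
clock: 14.4
position: [617.2, -24.5, 13.5]
ee_rot: [0.673, 0.74, -0.0, 0.001]
ft_force: [1.2, -4.4, -0.5]
width: 11.9
finger_force: 2.0
```

Call:
jog_arm(increments="0.01 0 0 0;0 0 0 0")

```text
clock: 14.6
position: [617.2, -24.2, 13.5]
ee_rot: [0.673, 0.74, -0.0, 0.001]
ft_force: [0.3, -5.3, -0.0]
width: 12.5
finger_force: 2.5
```

Call:
jog_arm(increments="0.01 0 0 0;0 0 0 0")

```text
clock: 14.8
position: [617.2, -24.0, 13.5]
ee_rot: [0.673, 0.74, -0.0, 0.001]
ft_force: [-0.2, -6.0, -0.8]
width: 12.2
finger_force: 2.9
```

Call:
jog_arm(increments="0.01 0 0 0;0.01 0 0 0;0 0 0 0")

```text
clock: 15.1
position: [617.2, -23.6, 13.6]
ee_rot: [0.673, 0.74, -0.001, 0.001]
ft_force: [1.6, -7.8, -0.5]
width: 12.4
finger_force: 3.6
```

Call:
jog_arm(increments="0.01 0 0 0;0.01 0 0 0;0 0 0 0;0 0 0 0;0 0 0 0")

```text
clock: 15.6
position: [617.2, -23.3, 13.7]
ee_rot: [0.673, 0.74, -0.001, 0.002]
ft_force: [0.4, -8.2, 0.8]
width: 12.3
finger_force: 4.3
```

```bash
python3 - <<'E'
from go import *
show(); p,d=save('top','t4'); cv2.imwrite('pics/t4c.png',cv2.resize(p[105:235,160:350,::-1],None,fx=4,fy=4,interpolation=cv2.INTER_CUBIC)); show()
E
```

```text
15.6 [617.2 -23.3  13.7] yaw 95.48 F [ 0.35 -8.24  0.76] 12.341724723335775
15.65 [617.2 -23.3  13.7] yaw 95.48 F [ 1.25 -8.25  0.49] 12.625954019841014
```

View pics/t4c.png

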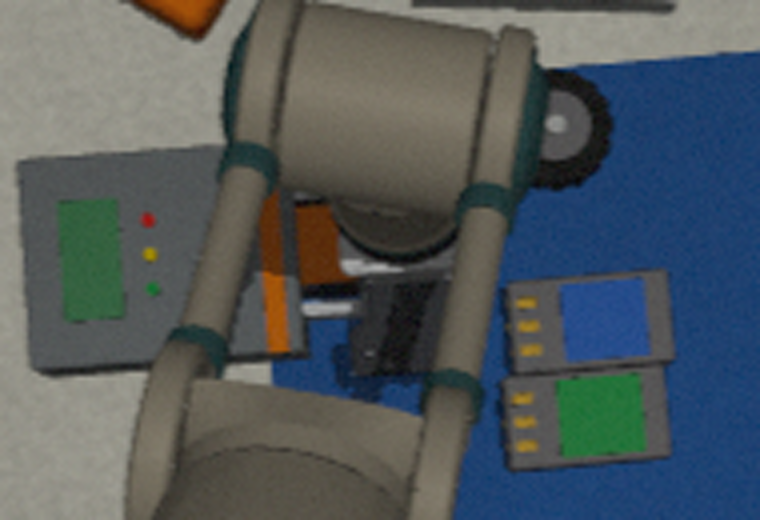

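Call:
jog_arm(increments="0.01 0 0 0;0.01 0 0 0;0 0 0 0;0 0 0 0;0 0 0 0")

```text
clock: 16.15
position: [617.2, -22.9, 13.8]
ee_rot: [0.672, 0.74, -0.001, 0.002]
ft_force: [0.0, -9.1, 0.3]
width: 12.3
finger_force: 5.1
```

Call:
jog_arm(increments="0 0 0 0;-0.02 0 0 0;-0.02 0 0 0;-0.02 0 0 0;-0.02 0 0 0;-0.02 0 0 0;-0.04 0 0 0;-0.1 0 0 0;-0.1 0 0 0;0 0 0 0")

```text
clock: 17.15
position: [618.2, -37.3, 13.4]
ee_rot: [0.673, 0.739, 0.0, -0.0]
ft_force: [0.6, -0.3, -0.2]
width: 12.2
finger_force: 0.0
```

Call:
jog_arm(increments="0 0 -0.3 0;0 0 -0.6 0;0 0 -0.6 0;0 0 -0.6 0;-0.8 0 0 0;-0.8 0 0 0;-0.8 0 0 0;-0.8 0 0 0;0 0 0 0;0 0 0 0")

```text
clock: 18.15
position: [632.9, -196.6, 118.1]
ee_rot: [0.674, 0.739, 0.0, -0.001]
ft_force: [-0.7, 0.4, -0.6]
width: 12.3
finger_force: 0.0
```

```bash
python3 - <<'E'
from go import *
show(); p,d=save('top','t5'); cv2.imwrite('pics/t5c.png',cv2.resize(p[110:235,155:345,::-1],None,fx=4.2,fy=4.2,interpolation=cv2.INTER_CUBIC))
E
```

```text
18.15 [ 632.9 -196.6  118.1] yaw 95.29 F [-0.69  0.44 -0.62] 12.253844459374951
```

View pics/t5c.png

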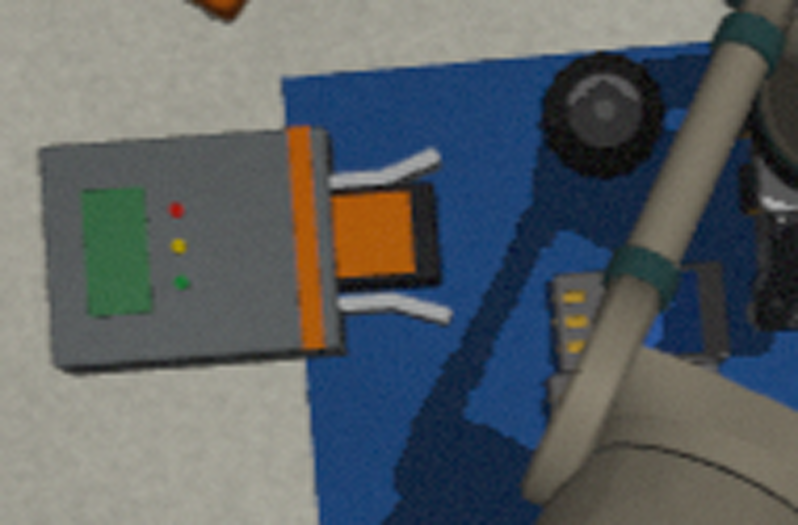

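The pack sits straight in the lane with its tail at crop u≈437. The wheel (603,113) and blue pack are where they started. Handing in.

```bash
python3 -c "
from plant import ctrl; print(ctrl.close_job())"
```

```text
the job is handed in; nothing more can be done
None
```

I pushed the orange pack straight into the tester's lane until the sprung contact pushed back at about 8 N (estimated from a 9–10 N push less sliding friction), let go and handed the job in at about 18 s; the last pictures show it straight in the lane and the neighbours unmoved, but no verdict was returned.

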